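# Switch on the glue gun's supply

### The job

Switch on the supply for the hot glue gun: on the bench switch box with the flat paddle lever, flip that lever over its centre until it snaps to the side of the round pilot lens and stays there. Leave the other switch box, the one with the ball-ended lever, switched off.

Things in the scene. Friction and masses are not known exactly. Their poses are not given: they have to be found in the camera images.
- paddle_switch: Switch box screwed to the bench: grey housing 124 x 80 mm (x, y), aluminium top 56 mm above the bench, plywood foot 158 x 96 x 12 mm; on top a black flat paddle lever. Origin: centre of the underside, below the lever's pivot. x axis: from off side to on side. Clear round pilot lens in a dark ring (26 mm wide, 10 mm high) on the top at x = +43 mm; black cable gland on the end face at -x.
- paddle_lever (a joint): rad: 0 upright, -0.5 off stop (start, leaning to the box's -x), +0.5 on stop (leaning to +x, the lens). Turns about the box's y; pivot 60 mm above the bench. Paddle 32 wide (y), 8 thick, 28 to 78 mm from the pivot; leaning, its tip is 129 mm up and 37 mm sideways. A spring (0.3 N m at the stops, 0 upright) resists with about 6 N at mid-paddle; past upright it jumps to the on stop.
- ball_switch: The other switch box, to be left off: same housing, lens and frame, but its lever is a thin steel rod with a black 20 mm ball on the end, up to 138 mm above the bench. At least 200 mm from the first box, centre to centre.
- ball_lever (a joint): Angle of the ball-ended lever, rad, with the same meaning: starts at -0.5 (off) and must stay there.

How it is judged:
By the outcome, as a careful person would: the job done as asked, in the order asked, and still so for the second after the job is handed in, with the robot touching nothing.
It also fails if it takes over 29 s, if anything falls off the work surface, if the arm or the gripper's body presses on something with over 40 N, if the wrist force passes 120 N, or if a joint passes its speed limit or range.

### The arm

A 6-joint arm with a two-finger parallel gripper is mounted at the origin on a cart in front of the work surface, level with it; the furniture and walls round the work are solid. World frame = base frame: x ahead of the robot, y to its left, z up, the work surface at z = 0. Lengths are in m, angles in rad, forces in N, time in s.
With the tool pointing down it reaches from about 0.375 to 0.9 m from the base axis. Payload 3.1 kg.
Tool frame: the origin (TCP) lies midway between the tips of the shut fingers; the grasp point (between the pads) lies 19 mm behind it; z points along the fingers, y is the line along which they close (so a half turn about z gives the same grasp; the last joint's range is limited). The gripper opens to 85 mm and grips with 20 to 120 N. Pads are 22 mm wide; open, the fingers measure 114 mm over their backs; the gripper's body (76 mm by 85 mm) begins 54 mm behind the grasp point. The pads swing forward as they close: fully open they stand 13 mm farther back than shut.
Start: joints at [1.147, 0.527, 1.433, -0, 1.181, -0.178], TCP at [0.151, 0.606, 0.231] pointing down, gripper open.
Joint ranges: [-3.08, 3.08], [-0.75, 2.2], [0.22, 2.44], [-1.43, 4.57], [0, 2.65], [-2.85, 2.85]. Speed limits (rad/s): [2.79, 2.79, 3.14, 3.14, 3.14, 3.14].

### API

Orientations are given as a unit quaternion [x, y, z, w].
In Python, from station import manip gives the robot as it stands.
- The arm moves only by the tool step_arm, never from a script. Its argument "targets" is text: rows parted by semicolons, each of 4 numbers parted by spaces: the shift along the tool's x, y, z in mm, then the turn about the tool's z in degrees. A call has 1 to 12 rows; each row is the pose to reach, as a shift and turn from the pose commanded when the call began, along the tool's axes at that moment; what a row does not reach only later rows make up. A row lasts 1/10 s, in which the tool goes at most 50 mm and 8.59 degrees, less where a joint would pass 70% of its speed; a pose out of reach is approached as far as the arm can. A call with a gripper value outside its range is refused whole. "gripper" is the closure, from 0 (fully open) to 1 (shut), set as the call begins (left out, the last holds). The fingers move at their own pace and stop on an object; "squeeze" is the grip in N (left out, the last holds). Time passes only in rows, so rows that repeat a pose let the fingers close. It gives the time, the measured TCP pose, the force, the opening and the grip force at its end, in the units of the state.
- manip.sense(): the state, without advancing time (a new reading comes with each control period).
- manip.snapshot(name): name is "scene" or "top" or "wrist"; returns the picture (400x640x3 uint8, red, green, blue); there is no depth.
- manip.get_calibration(name): a dict with "fov_y" (degrees; the focal length in pixels is half the picture's height over the tangent of half this angle, whatever the lens; pixels are square), "cx", "cy" (the principal point, pixels), "extrinsics" (4x4, takes a point from camera to world coordinates); the wrist camera has in their place "tool_from_camera" (4x4, takes a point from camera to tool coordinates, whose origin is the TCP and whose axes are the flange's). Camera axes: x right, y down, z forward; pixel columns grow to the right and rows downward; lengths in m; the calibration is good to about 2 mm. The wrist camera is an equidistant fisheye: a pixel r from the principal point sees the ray r / f radians off the axis. A picture is of the moment at which its call begins: read the wrist's pose just before it. get_calibration takes no time and is no camera call.
- manip.sign_off(): hands the job in; it is judged then, once.
Trained networks look in the newest picture that a camera, given by its name, has taken for a name from the list of things; names that differ only in an ending like _2 or _b are one class to them, and where a whole thing is asked for, a point or a joint stands for the part that bears it (a point fixed in the world has none). Each returns a list of dicts, best first, with "p" (0 to 1); they miss things now and then, are a little off and sometimes report something else, mostly with a low value. They report only what shows in the picture. A call takes as long as a camera call.
- manip.recognise(camera, query): "position" ([column, row] in pixels, amid what is visible of it).
- manip.masks_of(camera, query): "pixels" (400x640 bool, what is visible of it) and "position" ([column, row] in pixels, amid what is visible of it).
- manip.mark_of(camera, query): "position" ([column, row] in pixels: a listed point, or the origin of a listed thing).
The state is a dict: "t": time; "q": joint angles; "qd": joint speeds; "tau": joint torques, N m; "tcp_pos": TCP position; "tool_rot": TCP orientation; "force": force on the tool from outside, world axes, zero at the start; "ft_torque": the same for the moment, N m; "finger_gap": opening from 0.0 (shut) to 1.0 (fully open); "gripper_force": force on a finger pad.
Only numpy, scipy, OpenCV 4.12 (cv2) and the standard library are available. Lean on these libraries where they do the work, as an engineer would, in place of code of your own. Each camera call takes 0.05 s, during which the arm holds its last target. There are 200 camera calls.

## Working session

There is one attempt and no reset: what is moved stays moved. The work goes in short steps, Python scripts to look and compute and a tool call to move; the robot and the scene stay as the last step left them, time stands still between calls to the robot, and variables do not carry over. Pictures are saved under pics/ and viewed, at most 10 in all, crops included, and the job is handed in when it is done.

Besides the shell and the picture viewer there is one more tool, called after "Request:" by a JSON object that holds its "name" and its "arguments". step_arm: Moves the arm, as the interface text tells. Its arguments: {"type":"object","properties":{"targets":{"type":"string"},"gripper":{"type":"number"},"squeeze":{"type":"number"}},"required":["targets"]}

```bash
mkdir -p pics; cat > h.py <<'E'
import numpy as np, cv2
from station import manip
def save(n,f):
    im=manip.snapshot(n); cv2.imwrite('pics/'+f,im[:,:,::-1]); return im
def ray(cam,px):
    c=manip.get_calibration(cam); f=200/np.tan(np.radians(c['fov_y']/2))
    T=np.array(c['extrinsics']); d=np.array([(px[0]-c['cx'])/f,(px[1]-c['cy'])/f,1])
    return T[:3,3],T[:3,:3]@d
def at_z(cam,px,z):
    o,d=ray(cam,px); return o+d*(z-o[2])/d[2]
def tri(a,b):
    A=np.zeros((3,3));B=np.zeros(3)
    for o,d in (a,b):
        d=d/np.linalg.norm(d);P=np.eye(3)-np.outer(d,d);A+=P;B+=P@o
    return np.linalg.solve(A,B)
E
python3 - <<'E'
from h import *
s=manip.sense();print(s['t'],s['tcp_pos'],s['tool_rot'])
for c in('scene','top'):
    save(c,c+'1.png')
    for q in('paddle_switch','paddle_lever','ball_switch','ball_lever'):
        for fn in(manip.recognise,manip.mark_of):
            r=fn(c,q)
            print(c,q,fn.__name__,[(np.round(x['position']),round(x['p'],2),np.round(at_z(c,x['position'],0.0),3)) for x in r[:3]])
print(manip.sense()['t'])
a=cv2.imread('pics/scene1.png');b=cv2.imread('pics/top1.png')
cv2.imwrite('pics/both.png',cv2.resize(np.vstack([a,b]),(480,600)))
E
```

```text
0.0 [0.15112075 0.60570035 0.23030898] [ 1.22096439e-01  9.92517624e-01 -1.05396066e-03 -3.38005672e-04]
scene paddle_switch call [(array([274., 192.]), 0.84, array([0.562, 0.194, 0.   ]))]
scene paddle_switch call [(array([277., 202.]), 0.66, array([0.527, 0.142, 0.   ]))]
scene paddle_lever call [(array([270., 158.]), 0.74, array([0.707, 0.387, 0.   ]))]Traceback (most recent call last):
  File "<stdin>", line 7, in <module>
ValueError: it knows: ball_switch, paddle_switch
```

View pics/scene1.png

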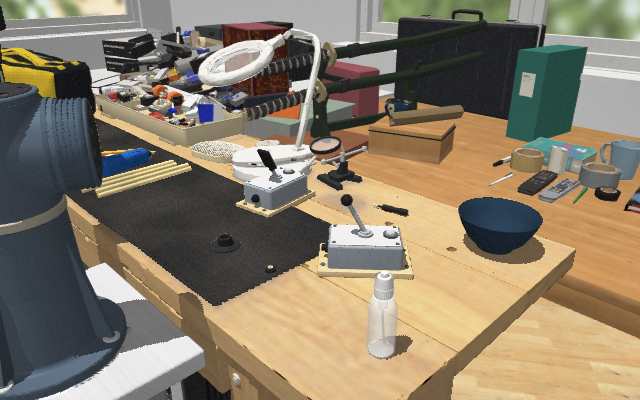

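The scene picture shows the paddle box at about (275,188), its lever at (266,160) leaning toward the cable gland on the left. The ball box is at about (365,245).

```bash
python3 - <<'E'
from h import *
c='top'
S={}
S['paddle_switch']=(277,202);S['l']=(270,158)
save(c,'top1.png')
for q in('paddle_switch','ball_switch'):
    r=manip.mark_of(c,q)
    print(q,[(np.round(x['position']),round(x['p'],2),np.round(at_z(c,x['position'],0.0),3)) for x in r[:3]])
r=manip.recognise(c,'paddle_lever');print([(x['position'],x['p']) for x in r[:3]])
if r: print('lever tri',tri(ray('scene',(270,158)),ray(c,r[0]['position'])))
r=manip.mark_of(c,'paddle_switch')
if r: print('origin tri',tri(ray('scene',(277,202)),ray(c,r[0]['position'])))
r=manip.masks_of(c,'paddle_switch')
if r:
    m=r[0]['pixels'].astype(np.uint8);cn=max(cv2.findContours(m,0,2)[0],key=cv2.contourArea)
    print(cv2.minAreaRect(cn))
    x,y,w,h=cv2.boundingRect(cn);im=cv2.imread('pics/top1.png')
    cr=im[max(0,y-40):y+h+40,max(0,x-40):x+w+40];print('crop',x-40,y-40,cr.shape)
    cv2.imwrite('pics/topc.png',cv2.resize(cr,None,fx=3,fy=3))
print(manip.sense()['t'])
E
```

```text
paddle_switch [(array([233., 191.]), 0.72, array([0.534, 0.15 , 0.   ]))]
ball_switch [(array([373., 218.]), 0.61, array([ 0.477, -0.168,  0.   ]))]
[([226.5, 198.5], 0.8)]
lever tri [0.50988429 0.14162911 0.10807266]
origin tri [ 0.53453884  0.15070715 -0.00404908]
((232.67007446289062, 193.32876586914062), (70.87919616699219, 44.71881103515625), 81.67434692382812)
crop 168 116 (156, 131, 3)
0.5
```

View pics/top1.png

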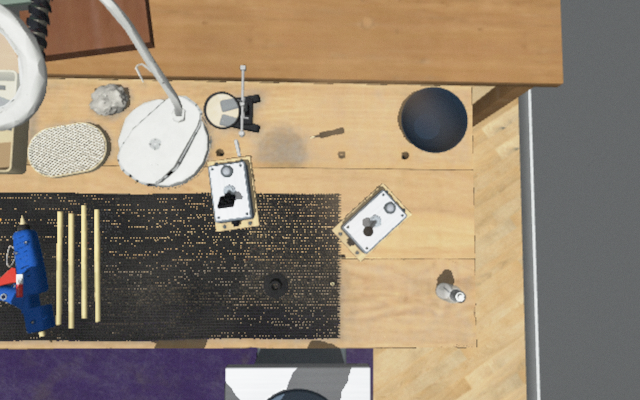

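View pics/topc.png

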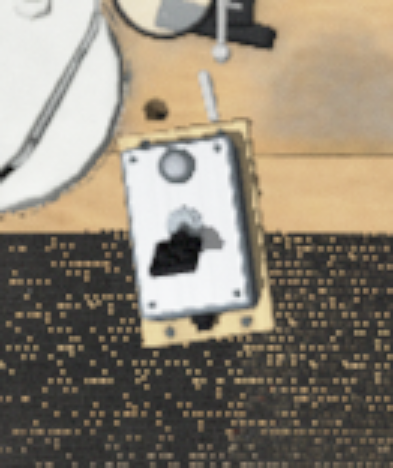

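The top view shows the paddle box at (233,191) with its lens at (227,171) on the far side, so box +x is world +x yawed about +8°. The lever leans towards the robot. The lamp base at (163,142) and magnifier stand at (240,110) lie beyond. I'll shut the gripper and go to a point 80 mm on the off side of the lever.

Request:
{"name": "step_arm", "arguments": {"targets": "-408 -380 0 -22; -408 -380 0 -22; -408 -380 0 -22; -408 -380 0 -22; -408 -380 0 -22; -408 -380 0 -22; -408 -380 0 -22; -408 -380 0 -22; -408 -380 0 -22; -408 -380 0 -22; -408 -380 0 -22; -408 -380 0 -22", "gripper": 1, "squeeze": 40}}

```text
t: 1.7
tcp_pos: [0.4591, 0.1348, 0.2319]
tool_rot: [-0.067, 0.998, -0.001, 0.002]
force: [-0.1, 0.9, -0.3]
finger_gap: -0.0
gripper_force: 0.0
```

```bash
cat >> h.py <<'E'
from scipy.spatial.transform import Rotation as R
def wpose():
    s=manip.sense();c=manip.get_calibration('wrist');T=np.eye(4);T[:3,:3]=R.from_quat(s['tool_rot']).as_matrix();T[:3,3]=s['tcp_pos']
    return T@np.array(c['tool_from_camera']),c
def wproj(p,T,c):
    f=200/np.tan(np.radians(c['fov_y']/2));v=np.linalg.inv(T)@np.append(p,1);r=np.hypot(v[0],v[1]);th=np.arctan2(r,v[2])
    return np.array([c['cx'],c['cy']])+f*th*v[:2]/r
E
python3 - <<'E'
from h import *
manip.sense();T,c=wpose();im=save('wrist','w1.png')[:,:,::-1].copy()
a=np.radians(8.3)
for x,y,z,col in((0,0,.06,(0,0,255)),(43,0,.066,(0,255,0)),(-37,0,.129,(255,0,0)),(-37,16,.129,(255,0,0)),(-37,-16,.129,(255,0,0)),(-62,40,.056,(255,0,255)),(-62,-40,.056,(255,0,255)),(62,40,.056,(255,0,255)),(62,-40,.056,(255,0,255))):
    X=np.array([.534+(x*np.cos(a)-y*np.sin(a))/1e3,.150+(x*np.sin(a)+y*np.cos(a))/1e3,z])
    p=wproj(X,T,c);cv2.circle(im,tuple(int(v) for v in p),3,col,-1);print(p.round())
cv2.imwrite('pics/w1o.png',im)
E
```

```text
[327. 240.]
[328. 275.]
[328. 237.]
[347. 236.]
[310. 237.]
[364. 186.]
[290. 186.]
[360. 283.]
[295. 284.]
```

View pics/w1o.png

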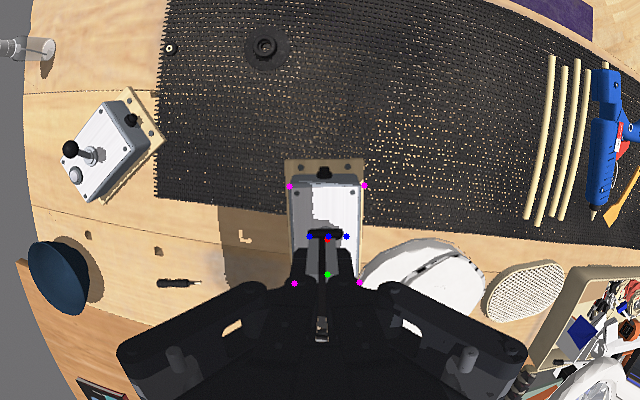

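The overlay matches: box corners at (290,186)/(364,186), paddle tip at (325,236). Now I descend beside the lever, clear of it.

Request:
{"name": "step_arm", "arguments": {"targets": "3 4 40 0; 3 4 80 0; 3 4 115 0; 3 4 135 0; 3 4 135 0; 3 4 135 0"}}

```text
t: 2.35
tcp_pos: [0.4511, 0.1433, 0.0965]
tool_rot: [-0.07, 0.998, 0.0, -0.0]
force: [0.8, -0.1, -0.7]
finger_gap: 0.002
gripper_force: 0.0
```

Request:
{"name": "step_arm", "arguments": {"targets": "-12 -4 0 0; -24 -4 0 0; -34 -4 0 0; -42 -4 0 0; -50 -4 0 0; -56 -4 0 0; -62 -4 0 0; -68 -4 0 0; -74 -4 0 0; -78 -4 0 0; -78 -4 0 0"}}

```text
t: 3.45
tcp_pos: [0.5305, 0.1492, 0.0962]
tool_rot: [-0.069, 0.998, -0.0, 0.001]
force: [-0.6, -0.2, -0.4]
finger_gap: -0.003
gripper_force: 0.0
```

Request:
{"name": "step_arm", "arguments": {"targets": "30 0 0 0; 60 0 0 0; 80 0 -30 0; 90 0 -80 0; 100 0 -120 0; 100 0 -140 0; 100 0 -140 0"}}

```text
t: 4.15
tcp_pos: [0.432, 0.1355, 0.2392]
tool_rot: [-0.07, 0.998, -0.0, 0.004]
force: [-0.5, -0.3, -0.3]
finger_gap: -0.004
gripper_force: 0.0
```

```bash
python3 - <<'E'
from h import *
a=save('top','t2.png')[:,:,::-1][110:270,170:430];b=save('scene','s2.png')[:,:,::-1][130:290,210:470]
cv2.imwrite('pics/end.png',cv2.resize(np.vstack([a,b]),None,fx=1.85,fy=1.85))
s=manip.sense();print(s['t'],s['tcp_pos'],s['force'])
E
```

```text
4.25 [0.43014567 0.13527697 0.23625949] [-0.09064278 -1.12441338 -0.80463164]
```

View pics/end.png

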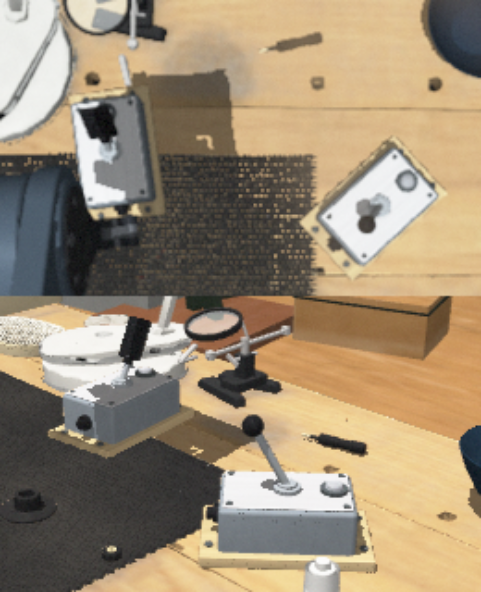

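The paddle now leans over the lens (top view crop (100,120), scene crop (135,340)). The ball lever still leans to its off side, and the arm is clear of both boxes.

```bash
python3 -c "
from station import manip
print(manip.sign_off())"
```

```text
the job is handed in; nothing more can be done
None
```

The paddle switch is on: its lever snapped over to the lens side and stayed there. The ball switch is still off, the arm is clear of both boxes, and the job was handed in at about 4.3 s.

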